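# Make up the drive kit and the control kit for the laboratory mixer

## Robot

A 6-joint arm with a two-finger parallel gripper is mounted at the origin on the work surface. World frame = base frame: x ahead of the robot, y to its left, z up, the work surface at z = 0. Lengths are in m, angles in rad, forces in N, time in s.
With the tool pointing down it reaches from about 0.225 to 0.875 m from the base axis. Payload 3.4 kg.
Tool frame: the origin (TCP) lies at the very end of the fingers, on their centre line; the grasp point (between the pads) lies 19 mm behind it; z points along the fingers, x is the direction in which the jaws open and shut, and the axes are right-handed (so a half turn about z gives the same grasp; the last joint's range is limited). The gripper opens to 85 mm and grips with 20 to 120 N. Pads are 22 mm wide; open, the fingers measure 114 mm over their backs; the gripper's body (76 mm by 85 mm) begins 54 mm behind the grasp point. The pads swing forward as they close: fully open they stand 13 mm farther back than shut.
Start: joints at [-1.405, 0.276, 1.505, -0, 1.361, -0.121], TCP at [0.163, -0.552, 0.231] pointing down, gripper open.
Joint ranges: [-2.89, 2.89], [-0.75, 2.08], [0.22, 2.7], [-1.18, 4.32], [0.11, 2.71], [-2.7, 2.7]. Speed limits (rad/s): [2.57, 2.57, 3.14, 3.14, 3.14, 3.14].

## Interface

Orientations are given as a unit quaternion [w, x, y, z].
In Python, from rig import manip gives the robot as it stands.
- The arm moves only by the tool send_rows, never from a script. Its argument "increments" is a list of rows, each a list of 5 numbers: the opening, from 0 (shut) to 1 (fully open), then the shift along the tool's x, y, z in m, then the turn about the tool's z in rad. A call has 1 to 8 rows; each row shifts and turns the commanded pose from where the row before left it, along the tool's axes as they then stand; what a row does not reach is not made up. A row lasts 1/8 s, in which the tool goes at most 62.5 mm and 10.7 degrees, less where a joint would pass 70% of its speed; a pose out of reach is approached as far as the arm can. A call is refused whole if a number of a shift passes 0.0625 or a number of a turn 0.188, either way. A call with a gripper value outside its range is refused whole. The fingers move at their own pace and stop on an object; "squeeze" is the grip in N (left out, the last holds). Time passes only in rows, so rows that do not move let the fingers close. It gives the time, the measured TCP pose, the force and the opening at its end, in the units of the state.
- manip.get_state(): the state, without advancing time (a new reading comes with each control period).
- manip.get_image(name): name is "side" or "top" or "wrist"; returns the picture (420x560x3 uint8, red, green, blue); there is no depth.
- manip.calibration(name): a dict with "fx", "fy", "cx", "cy" (pixels), "camera_from_world" (4x4, takes a point from world to camera coordinates). Camera axes: x right, y up, looking along -z (the intrinsics and any distortion apply to the point x, -y, -z); pixel columns grow to the right and rows downward; lengths in m; the calibration is good to about 2 mm. A picture is of the moment at which its call begins: read the wrist's pose just before it. calibration takes no time and is no camera call; for the wrist camera it gives the pose at the moment of the call.
- manip.sign_off(): hands the job in, once; it reports no verdict.
The state is a dict: "clock": time; "qpos": joint angles; "qd": joint speeds; "effort": joint torques, N m; "position": TCP position; "ee_rot": TCP orientation; "contact_force": force on the tool from outside, world axes, zero at the start; "moment": the same for the moment, N m; "width": finger opening in m.
Only numpy, scipy, OpenCV 4.12 (cv2) and the standard library are available. Lean on these libraries where they do the work, as an engineer would, in place of code of your own. Each camera call takes 0.05 s, during which the arm holds its last target.

## Task

Make up the two service kits for the mixer from the parts standing on the bench: the shaft coupling, the rubber machine foot and the grease jar go into the blue tray, the red push button and the orange signal lamp into the yellow tray. Stand each part upright on the tray's floor, one part in each compartment (any compartment of the right tray will do), and let go of it. Leave the green push button, the brass hose fitting and the screwdriver where they are.

Things in the scene. Friction and masses are not known exactly. Their poses are not given: they have to be found in the camera images.
- blue_tray: Bright blue kit tray (all sizes in mm). Low open tray with three square compartments in a row, fixed to the bench. Outside 226 long (along its own x) by 78 wide (its y) by 16 high; walls and dividers 4 thick and all 16 high; the floor's upper face is 4 above the bench. Each compartment is 70 x 70 inside; their centres lie on the tray's x axis at x = -74, 0 and +74. Origin: centre of the underside; z up.
- yellow_tray: Bright yellow kit tray (all sizes in mm). Low open tray with two square compartments in a row, fixed to the bench. Outside 152 long (along its own x) by 78 wide (its y) by 16 high; walls and dividers 4 thick and all 16 high; the floor's upper face is 4 above the bench. Each compartment is 70 x 70 inside; their centres lie on the tray's x axis at x = -37 and +37. Origin: centre of the underside; z up.
- coupling: Shaft coupling: upright cylinder, two bare grey-metal hubs with a thin blue disc between them and a dark bore on top; 40 mm diameter (36 at the blue disc, 22 to 30 mm up), 52 mm high, 0.10 to 0.20 kg. Origin: centre of its underside, z up when it stands upright, as it does at the start.
- foot: Rubber machine foot: black rubber cylinder of 42 mm diameter, 40 mm high, with a steel washer (26 mm) and a 10 mm steel stud on top, 58 mm high in all, 0.08 to 0.15 kg. Origin: centre of its underside, z up when it stands upright, as it does at the start.
- jar: Closed grease jar: amber glass with a blank paper band and a white cap; 42 mm diameter (cap 41, from 38 mm up), 52 mm high, 0.08 to 0.17 kg. Origin: centre of its underside, z up when it stands upright, as it does at the start.
- red_button: Push button with a RED round cap: grey square block 32 x 32 mm (sides along its own x and y), 34 mm high, with a round steel bezel of 31 mm and the 24 mm cap above it, 50 mm high in all, 0.05 to 0.10 kg. Origin: centre of its underside, z up when it stands upright, as it does at the start.
- lamp: Signal lamp: black cylinder of 36 mm diameter, 30 mm high, a white bezel of 37 mm up to 36 mm and an orange dome (31 mm) above it, 54 mm high in all, 0.04 to 0.09 kg. Origin: centre of its underside, z up when it stands upright, as it does at the start.
- green_button: Push button with a GREEN round cap, otherwise the same as the red one. Not wanted: must stay standing where it is. Origin: centre of its underside, z up when it stands upright, as it does at the start.
- fitting: Brass hose fitting: hexagonal foot about 36 mm across and 16 mm high with a ribbed 20 mm nipple above it, 46 mm high. Not wanted: must stay standing where it is. Origin: centre of its underside, z up when it stands upright, as it does at the start.
- screwdriver: Screwdriver with a black handle, 200 mm long, lying on the far side of the bench roughly along world y. Not wanted: must stay where it is. Handle 26 mm thick and 100 mm long, shaft 6 mm. Origin: at mid-length, on the bench; its own x axis runs along it towards the tip, roughly to world +y.
Things that resemble listed ones, but are neither listed nor needed, are in the scene too. Leave any purple or turquoise look-alike of the lamp alone.

How it is judged:
By the outcome, as a careful person would: the job done as asked, in the order asked, and still so for the second after the job is handed in, with the robot touching nothing.
It also fails if it takes over 118 s, if anything falls off the work surface, if the arm or the gripper's body presses on something with over 40 N, if the wrist force passes 120 N, or if a joint passes its speed limit or range.

## Working session

There is one attempt and no reset: what is moved stays moved. The work goes in short steps, Python scripts to look and compute and a tool call to move; the robot and the scene stay as the last step left them, time stands still between calls to the robot, and variables do not carry over. Pictures are saved under pics/ and viewed, and the job is handed in when it is done.

Besides the shell and the picture viewer there is one more tool, called after ">>>" as a command line: name --pt "numbers of a row" for each row, then --argument value for the rest. send_rows: Moves the arm, as the interface text tells. Its arguments: {"type":"object","properties":{"increments":{"type":"array","items":{"type":"array","items":{"type":"number"}}},"squeeze":{"type":"number"}},"required":["increments"]}

```bash
mkdir -p pics; ls; python3 - <<'E'
from rig import manip
import cv2,numpy as np
np.set_printoptions(precision=4,suppress=True)
for n in ["side","top"]:
    im=manip.get_image(n); cv2.imwrite(f"pics/{n}0.png",im[:,:,::-1]); print(n,manip.calibration(n))
s=manip.get_state(); print(s)
E
```

```text
pics
side {'fx': 445.11637071231013, 'fy': 445.11637071231013, 'cx': 277.12757000950626, 'cy': 208.8584310252877, 'camera_from_world': array([[-0.915 , -0.4033, -0.0154,  0.4721],
       [ 0.2636, -0.6262,  0.7337, -0.1774],
       [-0.3055,  0.6673,  0.6792, -0.8278],
       [ 0.    ,  0.    ,  0.    ,  1.    ]])}
top {'fx': 497.2806389514316, 'fy': 497.2806389514316, 'cx': 282.61040722752597, 'cy': 206.24859006706941, 'camera_from_world': array([[ 0.0193, -0.9998, -0.0108,  0.004 ],
       [ 0.9867,  0.0173,  0.1617, -0.5376],
       [-0.1615, -0.0138,  0.9868, -1.0291],
       [ 0.    ,  0.    ,  0.    ,  1.    ]])}
{'clock': 0.1, 'qpos': array([-1.405 ,  0.2766,  1.506 , -0.    ,  1.3607, -0.121 ]), 'qd': array([-0.0005,  0.0007, -0.0012, -0.0002,  0.0006, -0.0004]), 'effort': array([  0.0018, -41.7701, -24.6405,  -0.0001,   0.0058,   0.    ]), 'position': array([ 0.1626, -0.5511,  0.2305]), 'ee_rot': array([-0.0006,  0.8009, -0.5988, -0.0006]), 'contact_force': array([ 0.0363,  0.4165, -0.275 ]), 'moment': array([-0.0319,  0.0268,  0.0528]), 'width': 0.08540355494233962}
```

View pics/top0.png

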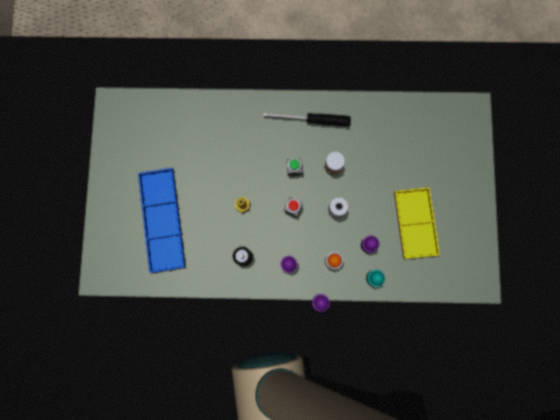

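View pics/side0.png

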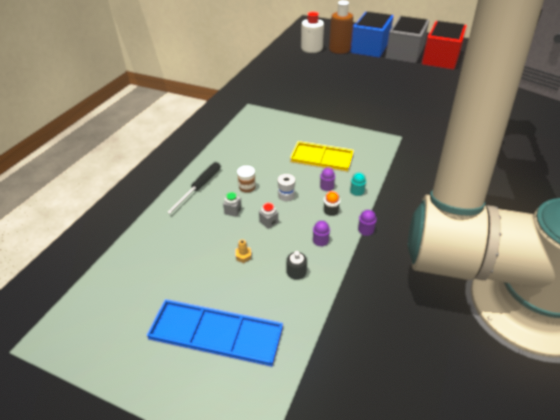

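```bash
python3 - <<'E'
import cv2,numpy as np
t=cv2.imread("pics/top0.png"); s=cv2.imread("pics/side0.png")
a=cv2.resize(t[140:315,220:400],None,fx=3.3,fy=3.3,interpolation=cv2.INTER_CUBIC)
b=cv2.resize(s[150:290,215:385],None,fx=4,fy=4,interpolation=cv2.INTER_CUBIC)
cv2.imwrite("pics/tc.png",a);cv2.imwrite("pics/sc.png",b)
E
```

```text
(no output)
```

View pics/tc.png

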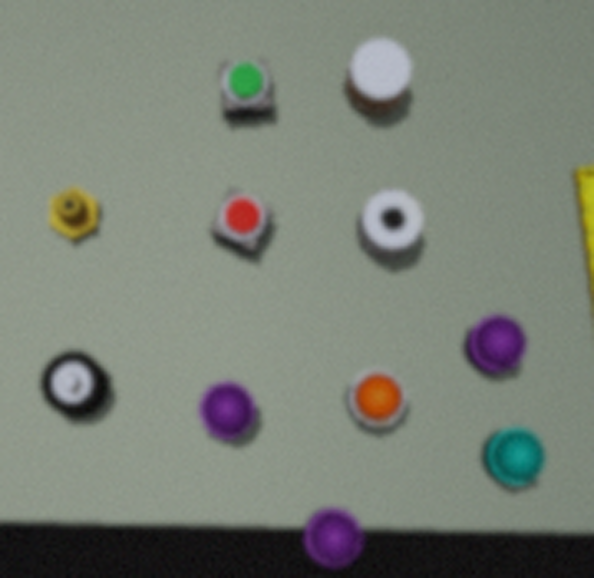

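View pics/sc.png

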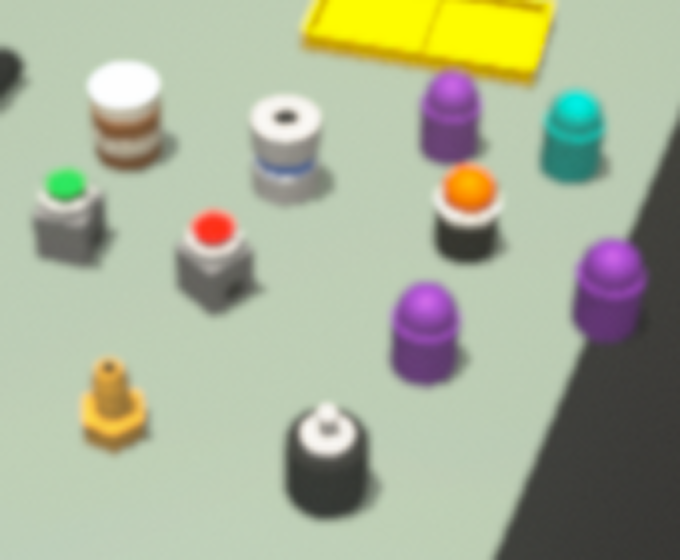

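Top view candidates: lamp = orange dome (334,261). Look-alikes are purple (289,264), (371,244), (321,302) and turquoise (376,278). Red button (293,206) versus green (294,165). Coupling, with dark bore and blue disc, (339,208) versus jar, with plain white cap, (335,161). Foot (242,256) versus fitting, brass, (242,204). The crops confirm these choices. Next I measure.

```bash
cat > h.py <<'E'
import numpy as np,cv2
from rig import manip
np.set_printoptions(precision=4,suppress=True)
def ray(c,u,v):
    M=c["camera_from_world"];R=M[:3,:3];t=M[:3,3]
    d=R.T@np.array([(u-c["cx"])/c["fx"],-(v-c["cy"])/c["fy"],-1.]);return -R.T@t,d/np.linalg.norm(d)
def onz(c,u,v,z):
    o,d=ray(c,u,v);return o+d*(z-o[2])/d[2]
def proj(c,p):
    q=c["camera_from_world"]@np.append(p,1);return np.array([c["cx"]+c["fx"]*q[0]/-q[2],c["cy"]-c["fy"]*q[1]/-q[2]])
def tri(r1,r2):
    A=np.zeros((3,3));b=np.zeros(3)
    for o,d in (r1,r2):
        P=np.eye(3)-np.outer(d,d);A+=P;b+=P@o
    p=np.linalg.solve(A,b);(o1,d1),(o2,d2)=r1,r2
    n=np.cross(d1,d2);return p,abs((o1-o2)@n)/np.linalg.norm(n)
def mask(im,lo,hi):
    h=cv2.cvtColor(im,cv2.COLOR_BGR2HSV)
    if lo[0]>hi[0]: return cv2.inRange(h,np.array((0,)+lo[1:]),np.array(hi))|cv2.inRange(h,np.array(lo),np.array((179,)+hi[1:]))
    return cv2.inRange(h,np.array(lo),np.array(hi))
def blobs(m,amin=30):
    n,l,s,c=cv2.connectedComponentsWithStats(m)
    return [(s[i,4],c[i].round(2),s[i,:4]) for i in range(1,n) if s[i,4]>=amin]
E
python3 - <<'E'
from h import *
t=cv2.imread("pics/top0.png"); s=cv2.imread("pics/side0.png")
C={"red":((172,150,80),(4,255,255)),"orange":((6,170,120),(14,255,255)),"green":((50,120,60),(70,255,255)),"purple":((135,100,50),(155,255,255)),"turq":((80,120,60),(95,255,255)),"blue":((100,170,80),(118,255,255)),"yellow":((26,200,120),(33,255,255)),"white":((0,0,170),(179,40,255))}
for k,(lo,hi) in C.items():
    for n,im in (("top",t),("side",s)):
        print(k,n,[(int(a),c.tolist(),b.tolist()) for a,c,b in blobs(mask(im,lo,hi)) if n=="top" or c[1]>120])
E
```

```text
red top [(65, [293.12, 205.0], [289, 201, 9, 9])]
red side [(56, [267.95, 206.62], [264, 203, 9, 8])]
orange top [(112, [334.23, 260.01], [329, 254, 12, 13])]
orange side []
green top [(69, [294.0, 164.0], [290, 160, 9, 9])]
green side [(53, [231.0, 195.7], [227, 193, 9, 7])]
purple top [(221, [369.78, 244.02], [362, 236, 17, 17]), (203, [288.55, 264.05], [281, 256, 16, 17]), (248, [320.51, 302.96], [312, 295, 19, 17])]
purple side [(208, [327.04, 178.41], [321, 169, 13, 20]), (345, [367.27, 222.18], [359, 210, 18, 25]), (299, [320.83, 232.76], [314, 221, 15, 24])]
turq top [(240, [375.42, 277.94], [367, 270, 18, 17])]
turq side [(261, [357.87, 183.62], [351, 173, 15, 22])]
blue top [(3456, [161.2, 220.28], [139, 169, 46, 103])]
blue side [(5160, [216.68, 331.87], [148, 301, 134, 64])]
yellow top [(2267, [416.25, 223.12], [395, 189, 44, 69])]
yellow side [(969, [322.47, 155.39], [292, 143, 61, 25])]
white top [(231, [335.04, 160.08], [327, 152, 17, 17]), (164, [338.66, 205.53], [331, 198, 17, 17]), (68, [240.99, 254.97], [237, 251, 10, 10])]
white side [(6993, [88.35, 182.07], [0, 94, 203, 171]), (58398, [215.01, 276.65], [12, 105, 389, 315]), (807, [455.18, 223.4], [427, 206, 59, 29]), (304, [516.73, 232.81], [502, 224, 34, 16]), (74, [3.86, 277.93], [0, 272, 11, 15]), (105, [514.27, 325.04], [501, 316, 30, 18]), (138, [507.55, 332.71], [494, 322, 32, 23])]
```

```bash
python3 - <<'E'
from h import *
ct,cs=manip.calibration("top"),manip.calibration("side")
t=cv2.imread("pics/top0.png"); s=cv2.imread("pics/side0.png")
mo=mask(s,(3,170,150),(16,255,255)); print([(a,c,b) for a,c,b in blobs(mo,10) if c[1]>150])
P={"red":((293.1,205),(268,206.6),.05),"green":((294,164),(231,195.7),.05),"orange":((334.2,260),(332.3,197.5),.045),"coup":((338.8,206),(286.5,179.2),.052),"jar":((335.1,160.5),(246,170.5),.052),"foot":((242.1,255.8),(296.8,258.2),.041),"fit":((241.5,203.5),(242.3,242),.046)}
for k,(a,b,z) in P.items():
    p,g=tri(ray(ct,*a),ray(cs,*b)); print(k,p,"gap",g,"top@z",onz(ct,*a,z)[:2],"side@z",onz(cs,*b,z)[:2])
for nm,(lo,hi) in {"blue":((100,150,60),(120,255,255)),"yellow":((24,150,80),(34,255,255))}.items():
  for n,im,c in (("top",t,ct),("side",s,cs)):
    m=mask(im,lo,hi); cn=[x for x in cv2.findContours(m,0,2)[0]]; cn=[x for x in cn if cv2.contourArea(x)>800 and (n=="top" or x[:,0,1].mean()>120)][0]
    h=cv2.convexHull(cn); q=cv2.approxPolyN(h,4)[0].astype(float)
    w=np.array([onz(c,*(p),.016)[:2] for p in q]); e=np.roll(w,-1,0)-w; print(nm,n,"ctr",w.mean(0),"len",np.linalg.norm(e,axis=1),"ang",np.degrees(np.arctan2(e[:,1],e[:,0])))
for u,v in ((371,244),(289,264),(321,303),(376,278)): print("fake",onz(ct,u,v,.045)[:2])
E
```

```text
[(np.int32(43), array([331.84, 197.7 ]), array([327, 192,  11,  10], dtype=int32)), (np.int32(32), array([267.88, 206.  ]), array([264, 204,   8,   5], dtype=int32))]
red [ 0.5403 -0.0086  0.0469] gap 0.0006090659479820639 top@z [ 0.5395 -0.0086] side@z [ 0.5391 -0.0055]
green [ 0.6312 -0.009   0.0472] gap 0.001157274164206081 top@z [ 0.6299 -0.0092] side@z [ 0.6301 -0.0062]
orange [ 0.424  -0.0979  0.0405] gap 0.0005226887684672754 top@z [ 0.424  -0.0975] side@z [ 0.4223 -0.093 ]
coup [ 0.5387 -0.1065  0.0508] gap 0.0004958713509666866 top@z [ 0.5387 -0.1063] side@z [ 0.5378 -0.1052]
jar [ 0.6388 -0.0982  0.0521] gap 0.00020119639798091334 top@z [ 0.6387 -0.0982] side@z [ 0.6389 -0.0983]
foot [0.4298 0.0983 0.0403] gap 0.0006719527429348306 top@z [0.4294 0.0982] side@z [0.4299 0.099 ]
fit [0.5439 0.1036 0.0434] gap 0.004141335615780833 top@z [0.5415 0.1026] side@z [0.5448 0.1061]
blue top ctr [0.5078 0.2827] len [0.079  0.2253 0.077  0.2241] ang [ 100.5107    9.9065  -80.4354 -169.5666]
blue side ctr [0.5073 0.2883] len [0.0814 0.2246 0.0833 0.2259] ang [ 100.4293   10.4843  -78.6273 -169.9794]
yellow top ctr [ 0.5107 -0.2797] len [0.0788 0.151  0.0784 0.1513] ang [  97.3745    6.4465  -82.3871 -173.3954]
yellow side ctr [ 0.51   -0.2722] len [0.0893 0.1514 0.0939 0.1522] ang [  95.4472    8.3514  -83.9641 -173.3913]
fake [ 0.4593 -0.1754]
fake [ 0.4138 -0.002 ]
fake [ 0.3341 -0.0702]
fake [ 0.3879 -0.1853]
```

```bash
cat >> h.py <<'E'
def yaw(s=None):
    s=s or manip.get_state(); w,x,y,z=s["ee_rot"]; return np.arctan2(2*(x*y+w*z),1-2*(y*y+z*z))
def go(x,y,z,yw=None):
    """tool-frame shift to target (after turning first by printed turn)"""
    s=manip.get_state(); a=yaw(s); b=a if yw is None else np.radians(yw)
    b=a+(b-a+np.pi/2)%np.pi-np.pi/2
    d=np.array([x,y,z])-s["position"]
    print("t",round(s["clock"],2),"pos",s["position"],"yaw",round(np.degrees(a),2),"turn",round(a-b,4),"SHIFT tool xyz",np.array([d@[np.cos(b),np.sin(b),0],d@[np.sin(b),-np.cos(b),0],-d[2]]),"w",round(s["width"],4),"q6",round(s["qpos"][5],2))
E
python3 -c "
from h import *
go(.5387,-.1065,.16,-80)"
```

```text
t 0.1 pos [ 0.1626 -0.5511  0.2305] yaw -73.57 turn 0.1122 SHIFT tool xyz [-0.3725 -0.4476  0.0705] w 0.0854 q6 -0.12
```

>>> send_rows --pt "1 0 0 0 0.112" --pt "1 -0.04 -0.046 0 0" --pt "1 -0.04 -0.046 0 0" --pt "1 -0.04 -0.046 0 0" --pt "1 -0.04 -0.046 0 0" --pt "1 -0.04 -0.046 0 0" --pt "1 -0.04 -0.046 0 0" --pt "1 -0.04 -0.046 0 0" --squeeze 40

```text
clock: 1.1
position: [0.4319, -0.2181, 0.2311]
ee_rot: [0.0, 0.766, -0.643, 0.0]
contact_force: [0.3, -1.2, 0.1]
width: 0.0857
```

```bash
python3 -c "
from h import *
go(.5387,-.1065,.16,-80)"
```

```text
t 1.1 pos [ 0.4319 -0.2181  0.2311] yaw -79.99 turn 0.0001 SHIFT tool xyz [-0.0913 -0.1246  0.0711] w 0.0857 q6 0.78
```

>>> send_rows --pt "1 -0.031 -0.042 0 0" --pt "1 -0.03 -0.042 0 0" --pt "1 -0.03 -0.04 0 0" --pt "1 0 0 0 0"

```text
clock: 1.6
position: [0.539, -0.1061, 0.2305]
ee_rot: [-0.0, 0.768, -0.641, -0.0]
contact_force: [0.1, -0.1, 0.2]
width: 0.0857
```

```bash
python3 - <<'E'
from h import *
import pickle
go(.5387,-.1065,.16,-80)
c=manip.calibration("wrist");im=manip.get_image("wrist")[:,:,::-1];cv2.imwrite("pics/w1.png",im);pickle.dump(c,open("pics/w1.pkl","wb"))
print(c["fx"],[ (k,proj(c,p)) for k,p in {"coup":(.5387,-.1065,.052),"jar":(.6387,-.0982,.052),"red":(.5397,-.0086,.05),"lamp":(.424,-.0975,.045)}.items()])
E
```

```text
t 1.6 pos [ 0.539  -0.1061  0.2305] yaw -79.73 turn 0.0047 SHIFT tool xyz [0.0004 0.0004 0.0705] w 0.0857 q6 1.07
320.3078453040614 [('coup', array([275.1442, 195.9989])), ('jar', array([285.5723,  91.7428])), ('red', array([180.2489, 177.6418])), ('lamp', array([249.4231, 289.6324]))]
```

View pics/w1.png

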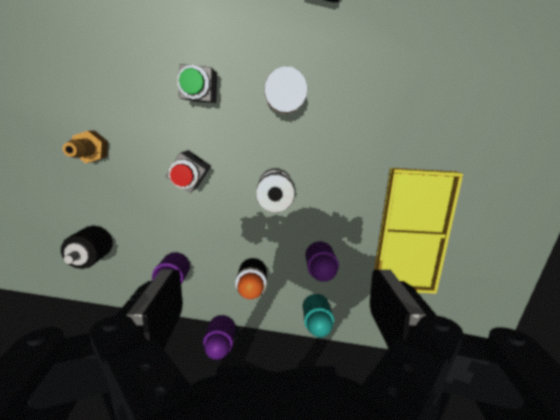

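The wrist view agrees with my projections to within about 2 px: bore (274,194), jar (286,89), red (182,175), lamp (250,286). Descending on the coupling.

>>> send_rows --pt "1 0 0 0.05 0.005" --pt "1 0 0 0.05 0" --pt "1 0 0 0.05 0" --pt "1 0 0 0.04 0" --pt "1 0 0 0.0275 0" --pt "1 0 0 0 0"

```text
clock: 2.4
position: [0.5344, -0.1092, 0.0119]
ee_rot: [0.001, 0.764, -0.645, -0.003]
contact_force: [-0.0, 0.5, -0.0]
width: 0.0857
```

```bash
python3 - <<'E'
from h import *
go(.5392,-.1065,.013,-80)
im=manip.get_image("wrist")[:,:,::-1];cv2.imwrite("pics/w2.png",im)
E
```

```text
t 2.4 pos [ 0.5344 -0.1092  0.0119] yaw -80.36 turn -0.0063 SHIFT tool xyz [-0.0018 -0.0052 -0.0011] w 0.0857 q6 1.07
```

View pics/w2.png

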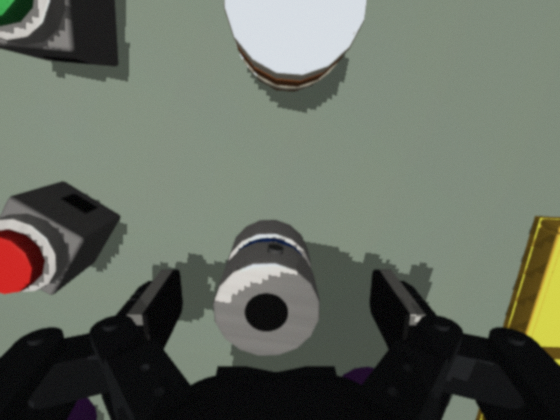

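>>> send_rows --pt "1 0 0 0 0"

```text
clock: 2.58
position: [0.5381, -0.1096, 0.0152]
ee_rot: [-0.0, 0.764, -0.645, 0.001]
contact_force: [0.5, 0.6, 0.8]
width: 0.0857
```

```bash
python3 - <<'E'
from h import *
go(.5392,-.1065,.013,-80)
E
```

```text
t 2.58 pos [ 0.5381 -0.1096  0.0152] yaw -80.31 turn -0.0054 SHIFT tool xyz [-0.0029 -0.0016  0.0022] w 0.0857 q6 1.07
```

>>> send_rows --pt "1 -0.003 -0.0015 0.002 -0.005" --pt "1 0 0 0 0" --pt "0.2 0 0 0 0" --pt "0.2 0 0 0 0" --pt "0.2 0 0 0 0" --pt "0.2 0 0 0 0"

```text
clock: 3.32
position: [0.5384, -0.1054, 0.012]
ee_rot: [-0.0, 0.766, -0.643, 0.0]
contact_force: [0.1, 1.4, 3.4]
width: 0.039
```

```bash
python3 - <<'E'
from h import *
go(.5392,-.1065,.013,-80)
print(manip.get_state()["contact_force"])
im=manip.get_image("wrist")[:,:,::-1];cv2.imwrite("pics/w3.png",im)
E
```

```text
t 3.33 pos [ 0.5384 -0.1054  0.012 ] yaw -79.99 turn 0.0002 SHIFT tool xyz [ 0.0012 -0.0006 -0.001 ] w 0.039 q6 1.08
[0.1399 1.3526 3.3875]
```

View pics/w3.png

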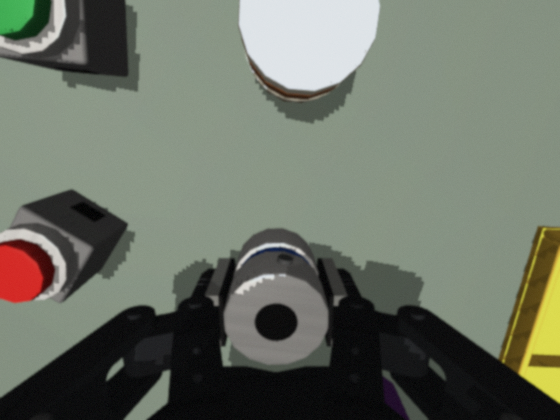

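>>> send_rows --pt "0.2 0 0 -0.02 0" --pt "0.2 0 0 -0.04 0" --pt "0.2 0 0 -0.04 0" --pt "0.2 0 0 0 0"

```text
clock: 3.88
position: [0.5405, -0.1062, 0.1145]
ee_rot: [-0.001, 0.766, -0.643, 0.003]
contact_force: [-0.3, -0.3, -1.6]
width: 0.0388
```

```bash
python3 - <<'E'
from h import *
go(.508,.283,.11,-80)
E
```

```text
t 3.88 pos [ 0.5405 -0.1062  0.1145] yaw -79.99 turn 0.0003 SHIFT tool xyz [-0.3889 -0.0356  0.0045] w 0.0388 q6 1.08
```

>>> send_rows --pt "0.2 -0.02 -0.002 0 0" --pt "0.2 -0.05 -0.005 0 0" --pt "0.2 -0.055 -0.005 0 0" --pt "0.2 -0.055 -0.005 0 0" --pt "0.2 -0.055 -0.005 0 0" --pt "0.2 -0.055 -0.005 0 0" --pt "0.2 -0.05 -0.005 0 0" --pt "0.2 -0.03 -0.003 0 0"

```text
clock: 4.88
position: [0.5054, 0.2679, 0.1093]
ee_rot: [0.002, 0.767, -0.642, -0.002]
contact_force: [0.7, 0.6, -0.6]
width: 0.0391
```

>>> send_rows --pt "0.2 -0.018 0 0 0" --pt "0.2 0 0 0 0"

```text
clock: 5.12
position: [0.5038, 0.2834, 0.1104]
ee_rot: [0.001, 0.767, -0.642, -0.001]
contact_force: [-0.6, -1.8, -2.5]
width: 0.0395
```

```bash
python3 - <<'E'
from h import *
import pickle
go(.508,.283,.017,-80)
c=manip.calibration("wrist");im=manip.get_image("wrist")[:,:,::-1].copy();cv2.imwrite("pics/w4.png",im);pickle.dump(c,open("pics/w4.pkl","wb"))
E
```

```text
t 5.12 pos [0.5038 0.2834 0.1104] yaw -79.86 turn 0.0024 SHIFT tool xyz [ 0.0011 -0.0041  0.0934] w 0.0395 q6 1.79
```

View pics/w4.png

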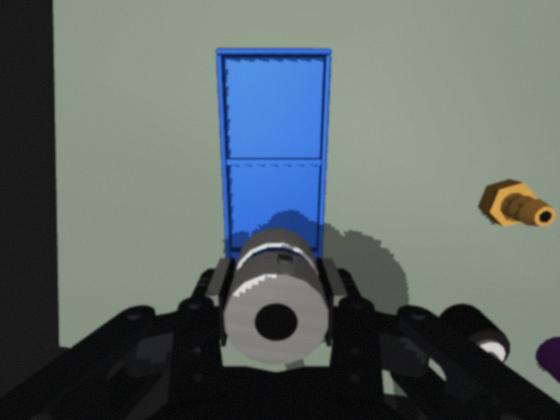

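```bash
python3 - <<'E'
from h import *
import pickle
c=pickle.load(open("pics/w4.pkl","rb"))
a=onz(c,217,50,.016);b=onz(c,331,49,.016);m=(a+b)/2;d1=onz(c,226,159,.016);d2=onz(c,325,158.5,.016)
print(a,b,np.linalg.norm(a-b),"ang",np.degrees(np.arctan2(*(a-b)[[1,0]])), "ctr from far", m[:2]-.113*np.array([np.cos(.173),np.sin(.173)]), "ctr from divider",((d1+d2)/2)[:2]-.037*np.array([np.cos(.173),np.sin(.173)]))
go(.508,.283,.017,-80)
E
```

```text
[0.6136 0.3416 0.016 ] [0.6276 0.2671 0.016 ] 0.07579892291546383 ang 100.67689500030231 ctr from far [0.5093 0.2849] ctr from divider [0.5135 0.2842]
t 5.17 pos [0.5043 0.2824 0.1107] yaw -79.92 turn 0.0013 SHIFT tool xyz [ 0.     -0.0038  0.0937] w 0.0387 q6 1.79
```

>>> send_rows --pt "0.2 -0.001 -0.005 0.03 0" --pt "0.2 0 0 0.03 0" --pt "0.2 0 0 0.02 0" --pt "0.2 0 0 0.01 0" --pt "0.2 0 0 0 0" --pt "0.2 0 0 0 0"

```text
clock: 5.92
position: [0.5109, 0.2845, 0.0226]
ee_rot: [-0.001, 0.766, -0.643, 0.0]
contact_force: [0.4, 0.0, -1.0]
width: 0.0393
```

```bash
python3 - <<'E'
from h import *
go(.509,.284,.0165,-80)
print(manip.get_state()["contact_force"])
E
```

```text
t 5.92 pos [0.5109 0.2845 0.0226] yaw -80.01 turn -0.0002 SHIFT tool xyz [0.0002 0.0019 0.0061] w 0.0393 q6 1.79
[ 0.3781  0.006  -0.969 ]
```

>>> send_rows --pt "0.2 0 0.001 0.003 0" --pt "0.2 0 0 0.003 0" --pt "0.2 0 0 0 0" --pt "0.2 0 0 0 0"

```text
clock: 6.42
position: [0.5092, 0.2846, 0.016]
ee_rot: [-0.0, 0.766, -0.643, 0.0]
contact_force: [-0.8, -0.3, 1.2]
width: 0.0393
```

```bash
python3 - <<'E'
from h import *
go(.509,.284,.0165,-80)
print(manip.get_state()["contact_force"])
im=manip.get_image("side")[:,:,::-1];cv2.imwrite("pics/s5.png",cv2.resize(im[250:400,120:320],None,fx=3.5,fy=3.5))
E
```

```text
t 6.42 pos [0.5092 0.2846 0.016 ] yaw -79.98 turn 0.0004 SHIFT tool xyz [ 0.0005  0.0003 -0.0005] w 0.0393 q6 1.79
[-0.7581 -0.2875  1.1718]
```

View pics/s5.png

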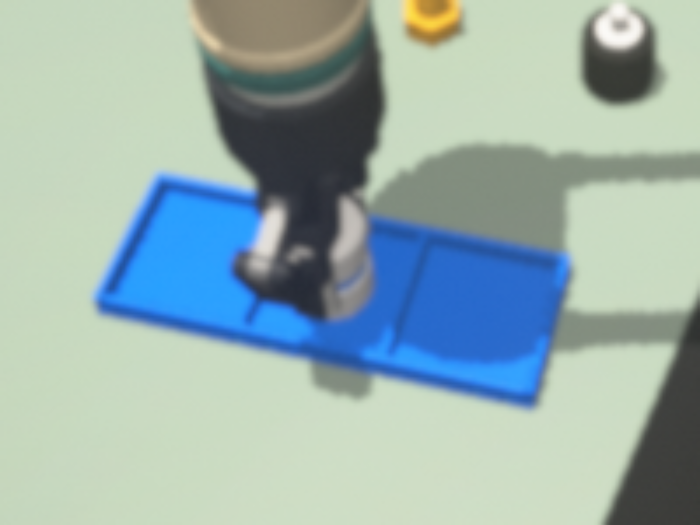

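The coupling is standing in the middle blue compartment and the force has gone from about −1 to +1.2 N, so it is touching the floor. Releasing.

>>> send_rows --pt "0.55 0 0 0 0" --pt "0.65 0 0 0 0" --pt "0.9 0 0 0 0" --pt "0.9 0 0 0 0" --pt "1 0 0 -0.03 0" --pt "1 0 0 -0.045 0" --pt "1 0 0 -0.045 0" --pt "1 0 0 0 0"

```text
clock: 7.48
position: [0.5117, 0.2856, 0.1399]
ee_rot: [-0.004, 0.766, -0.643, 0.002]
contact_force: [-0.6, 0.5, -0.5]
width: 0.0855
```

```bash
python3 - <<'E'
from h import *
import pickle
go(.4302,.098,.12,-80)
c=manip.calibration("wrist");im=manip.get_image("wrist")[:,:,::-1];cv2.imwrite("pics/w6.png",im);pickle.dump(c,open("pics/w6.pkl","wb"))
E
```

```text
t 7.47 pos [0.5117 0.2856 0.1399] yaw -79.98 turn 0.0004 SHIFT tool xyz [0.1706 0.1128 0.0199] w 0.0855 q6 1.79
```

View pics/w6.png

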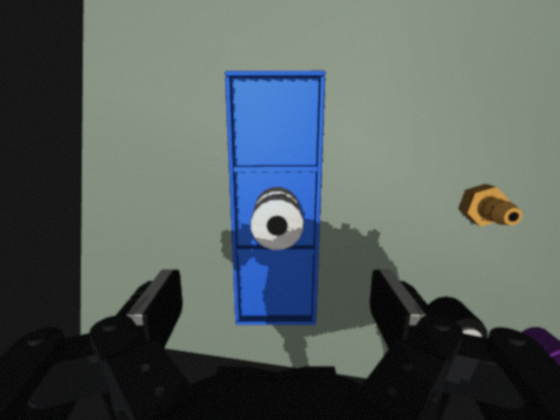

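The wrist view shows the coupling upright in the middle compartment (bore 277,226). Going to the foot.

>>> send_rows --pt "1 0.03 0.02 0 0" --pt "1 0.045 0.03 0 0" --pt "1 0.045 0.03 0 0" --pt "1 0.04 0.025 0 0" --pt "1 0.0105 0.008 0 0" --pt "1 0 0 0 0"

```text
clock: 8.28
position: [0.4269, 0.0967, 0.1351]
ee_rot: [0.0, 0.766, -0.643, -0.001]
contact_force: [0.3, 0.7, -0.4]
width: 0.0855
```

```bash
python3 - <<'E'
from h import *
import pickle
go(.4302,.098,.0125,-80)
c=manip.calibration("wrist");im=manip.get_image("wrist")[:,:,::-1];cv2.imwrite("pics/w7.png",im);pickle.dump(c,open("pics/w7.pkl","wb"))
print(proj(c,(.4302,.098,.058)),proj(c,(.4302,.098,.041)))
E
```

```text
t 8.28 pos [0.4269 0.0967 0.1351] yaw -80.09 turn -0.0015 SHIFT tool xyz [-0.0008 -0.0034  0.1226] w 0.0855 q6 1.46
[273.1637 222.6362] [273.3407 215.8472]
```

View pics/w7.png

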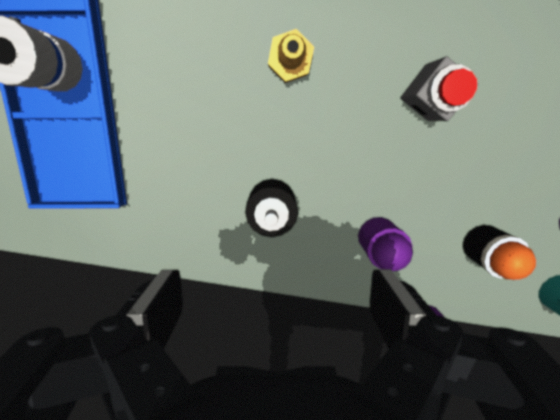

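>>> send_rows --pt "1 -0.001 -0.003 0.03 0" --pt "1 0 0 0.035 0" --pt "1 0 0 0.03 0" --pt "1 0 0 0.02 0" --pt "1 0 0 0.007 0" --pt "1 0 0 0 0" --pt "1 0 0 0 0"

```text
clock: 9.2
position: [0.4312, 0.0987, 0.0144]
ee_rot: [-0.001, 0.766, -0.643, 0.001]
contact_force: [0.1, -0.5, -0.3]
width: 0.0851
```

```bash
python3 - <<'E'
from h import *
go(.4302,.098,.0125,-80)
E
```

```text
t 9.2 pos [0.4312 0.0987 0.0144] yaw -79.96 turn 0.0007 SHIFT tool xyz [0.0006 0.0011 0.0019] w 0.0851 q6 1.46
```

>>> send_rows --pt "1 0 0 0.002 0" --pt "0.3 0 0 0 0" --pt "0.3 0 0 0 0" --pt "0.3 0 0 0 0" --pt "0.3 0 0 0 0" --pt "0.3 0 0 0 0"

```text
clock: 9.95
position: [0.4304, 0.0984, 0.0122]
ee_rot: [-0.0, 0.766, -0.643, 0.0]
contact_force: [-0.9, 0.1, 5.4]
width: 0.0411
```

```bash
python3 - <<'E'
from h import *
go(.4302,.098,.0125,-80);print(manip.get_state()["contact_force"])
im=manip.get_image("wrist")[:,:,::-1];cv2.imwrite("pics/w8.png",im)
E
```

```text
t 9.95 pos [0.4304 0.0984 0.0122] yaw -80.0 turn 0.0001 SHIFT tool xyz [ 0.0004  0.0002 -0.0003] w 0.0411 q6 1.46
[-0.8581  0.0596  5.357 ]
```

View pics/w8.png

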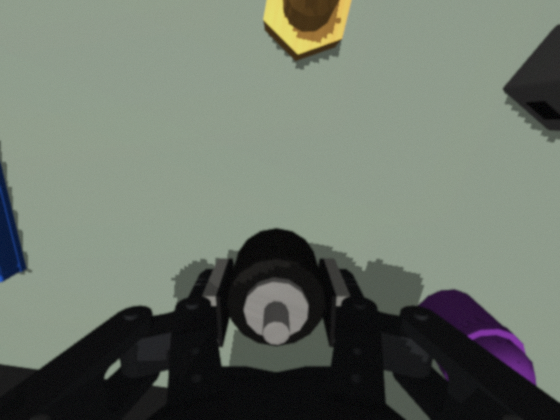

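>>> send_rows --pt "0.3 0 0 -0.02 0" --pt "0.3 0 0 -0.04 0" --pt "0.3 -0.02 0 -0.03 0" --pt "0.3 -0.05 0 0 0" --pt "0.3 -0.05 0 0 0" --pt "0.3 -0.035 0 0 0" --pt "0.3 -0.012 0 0 0" --pt "0.3 0 0 0 0"

```text
clock: 11.0
position: [0.4008, 0.2627, 0.1014]
ee_rot: [0.001, 0.767, -0.642, 0.0]
contact_force: [0.1, -0.1, -0.7]
width: 0.0409
```

```bash
python3 - <<'E'
from h import *
go(.4362,.2709,.0165,-80);print(manip.get_state()["contact_force"])
E
```

```text
t 11.0 pos [0.4008 0.2627 0.1014] yaw -79.9 turn 0.0018 SHIFT tool xyz [-0.0019 -0.0362  0.0849] w 0.0409 q6 1.83
[ 0.078  -0.1477 -0.737 ]
```

>>> send_rows --pt "0.3 -0.001 -0.018 0 0" --pt "0.3 -0.001 -0.018 0 0" --pt "0.3 0 0 0.02 0" --pt "0.3 0 0 0.03 0" --pt "0.3 0 0 0.02 0" --pt "0.3 0 0 0.007 0" --pt "0.3 0 0 0 0" --pt "0.3 0 0 0 0"

```text
clock: 12.0
position: [0.4374, 0.2713, 0.0255]
ee_rot: [-0.001, 0.766, -0.643, 0.0]
contact_force: [0.4, 0.0, -1.0]
width: 0.0407
```

```bash
python3 - <<'E'
from h import *
go(.4362,.2709,.0165,-80);print(manip.get_state()["contact_force"])
E
```

```text
t 12.0 pos [0.4374 0.2713 0.0255] yaw -80.0 turn -0.0001 SHIFT tool xyz [0.0002 0.0012 0.009 ] w 0.0407 q6 1.82
[ 0.4017  0.0435 -1.0345]
```

>>> send_rows --pt "0.3 0 0 0.004 0" --pt "0.3 0 0 0.0035 0" --pt "0.3 0 0 0.0015 0" --pt "0.3 0 0 0 0" --pt "0.3 0 0 0 0"

```text
clock: 12.62
position: [0.4361, 0.271, 0.0162]
ee_rot: [0.0, 0.766, -0.643, 0.0]
contact_force: [-1.0, -1.6, 5.2]
width: 0.041
```

```bash
python3 - <<'E'
from h import *
go(.4362,.2709,.0165,-80);print(manip.get_state()["contact_force"])
E
```

```text
t 12.62 pos [0.4361 0.271  0.0162] yaw -79.98 turn 0.0004 SHIFT tool xyz [ 0.0001 -0.0001 -0.0003] w 0.041 q6 1.82
[-1.0112 -1.5554  5.2483]
```

Contact (+5 N). Releasing and lifting.

>>> send_rows --pt "0.55 0 0 0 0" --pt "0.65 0 0 0 0" --pt "0.9 0 0 0 0" --pt "0.9 0 0 0 0" --pt "1 0 0 -0.03 0" --pt "1 0 0 -0.045 0" --pt "1 0 0 -0.045 0" --pt "1 0 0 0 0"

```text
clock: 13.62
position: [0.4388, 0.2722, 0.1393]
ee_rot: [-0.004, 0.766, -0.643, 0.002]
contact_force: [-0.5, 1.2, -0.7]
width: 0.0856
```

```bash
python3 - <<'E'
from h import *
go(.6393,-.098,.14,-80)
im=manip.get_image("wrist")[:,:,::-1];cv2.imwrite("pics/w9.png",im)
E
```

```text
t 13.62 pos [0.4388 0.2722 0.1393] yaw -79.98 turn 0.0003 SHIFT tool xyz [ 0.3994 -0.1331 -0.0007] w 0.0856 q6 1.82
```

View pics/w9.png

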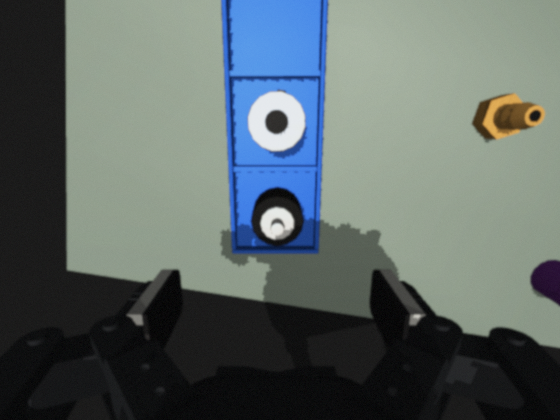

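The foot is upright in the near compartment (277,222) and the coupling is undisturbed. On to the jar.

>>> send_rows --pt "1 0.03 -0.01 0 0" --pt "1 0.05 -0.017 0 0" --pt "1 0.055 -0.019 0 0" --pt "1 0.055 -0.019 0 0" --pt "1 0.055 -0.018 0 0" --pt "1 0.055 -0.018 0 0" --pt "1 0.05 -0.017 0 0" --pt "1 0.035 -0.011 0 0"

```text
clock: 14.68
position: [0.6301, -0.0879, 0.1332]
ee_rot: [0.001, 0.766, -0.643, -0.001]
contact_force: [-0.8, 0.2, 0.4]
width: 0.0857
```

>>> send_rows --pt "1 0.014 -0.004 0 0" --pt "1 0 0 0 0"

```text
clock: 14.92
position: [0.6358, -0.0986, 0.1343]
ee_rot: [0.0, 0.766, -0.643, -0.001]
contact_force: [0.2, -0.2, 0.8]
width: 0.0854
```

```bash
python3 - <<'E'
from h import *
go(.6395,-.098,.013,-80)
c=manip.calibration("wrist");im=manip.get_image("wrist")[:,:,::-1];cv2.imwrite("pics/w10.png",im)
print(proj(c,(.6395,-.098,.052)))
E
```

```text
t 14.93 pos [ 0.6358 -0.0986  0.1343] yaw -80.05 turn -0.0008 SHIFT tool xyz [ 0.     -0.0038  0.1213] w 0.0854 q6 1.13
[274.4328 219.9242]
```

View pics/w10.png

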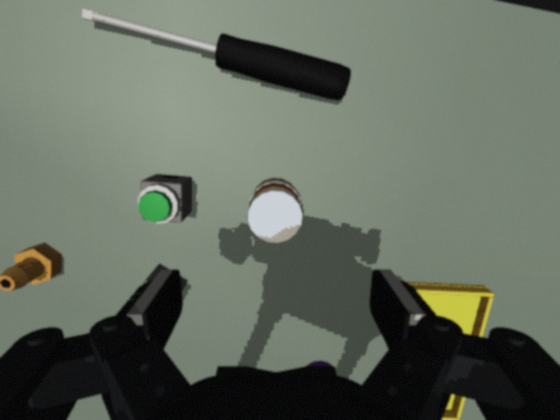

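>>> send_rows --pt "1 0 -0.005 0.03 0" --pt "1 0 0 0.035 0" --pt "1 0 0 0.03 0" --pt "1 0 0 0.018 0" --pt "1 0 0 0.006 0" --pt "1 0 0 0 0" --pt "1 0 0 0 0"

```text
clock: 15.85
position: [0.6425, -0.098, 0.0181]
ee_rot: [-0.0, 0.766, -0.643, 0.001]
contact_force: [-0.0, -0.3, -0.0]
width: 0.0854
```

```bash
python3 - <<'E'
from h import *
go(.6408,-.098,.013,-80)
E
```

```text
t 15.85 pos [ 0.6425 -0.098   0.0181] yaw -79.98 turn 0.0003 SHIFT tool xyz [-0.0003  0.0016  0.0051] w 0.0854 q6 1.14
```

>>> send_rows --pt "1 0 0.001 0.005 0" --pt "1 0 0 0 0" --pt "0.3 0 0 0 0" --pt "0.3 0 0 0 0" --pt "0.3 0 0 0 0" --pt "0.3 0 0 0 0" --pt "0.3 0 0 0 0"

```text
clock: 16.73
position: [0.641, -0.0981, 0.0121]
ee_rot: [-0.0, 0.766, -0.643, 0.0]
contact_force: [0.9, 0.4, 2.0]
width: 0.041
```

```bash
python3 - <<'E'
from h import *
go(.5818,.2971,.115,-80);print(manip.get_state()["contact_force"])
im=manip.get_image("wrist")[:,:,::-1];cv2.imwrite("pics/w11.png",im)
E
```

```text
t 16.73 pos [ 0.641  -0.0981  0.0121] yaw -79.98 turn 0.0003 SHIFT tool xyz [-0.3995 -0.0104 -0.1029] w 0.041 q6 1.14
[0.9454 0.3932 1.9915]
```

View pics/w11.png

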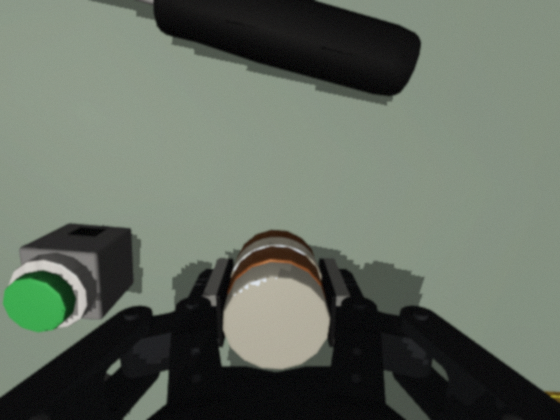

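>>> send_rows --pt "0.3 0 0 -0.02 0" --pt "0.3 0 0 -0.04 0" --pt "0.3 0 0 -0.045 0" --pt "0.3 -0.03 -0.001 0 0" --pt "0.3 -0.045 -0.001 0 0" --pt "0.3 -0.05 -0.002 0 0" --pt "0.3 -0.05 -0.002 0 0" --pt "0.3 -0.05 -0.002 0 0"

```text
clock: 17.77
position: [0.6085, 0.1263, 0.1162]
ee_rot: [0.0, 0.766, -0.643, -0.0]
contact_force: [0.6, -0.6, -0.6]
width: 0.0408
```

>>> send_rows --pt "0.3 -0.05 -0.001 0 0" --pt "0.3 -0.05 -0.001 0 0" --pt "0.3 -0.04 0 0 0" --pt "0.3 -0.025 0 0 0" --pt "0.3 -0.008 0 0 0" --pt "0.3 0 0 0 0"

```text
clock: 18.52
position: [0.5809, 0.2953, 0.1163]
ee_rot: [0.001, 0.766, -0.642, 0.0]
contact_force: [-0.5, -0.9, -0.9]
width: 0.0407
```

```bash
python3 - <<'E'
from h import *
go(.5818,.2971,.017,-80);print(manip.get_state()["contact_force"])
im=manip.get_image("wrist")[:,:,::-1];cv2.imwrite("pics/w12.png",im)
E
```

```text
t 18.52 pos [0.5809 0.2953 0.1163] yaw -79.95 turn 0.0009 SHIFT tool xyz [-0.0016 -0.0012  0.0993] w 0.0407 q6 1.76
[-0.4758 -0.9452 -0.9399]
```

View pics/w12.png

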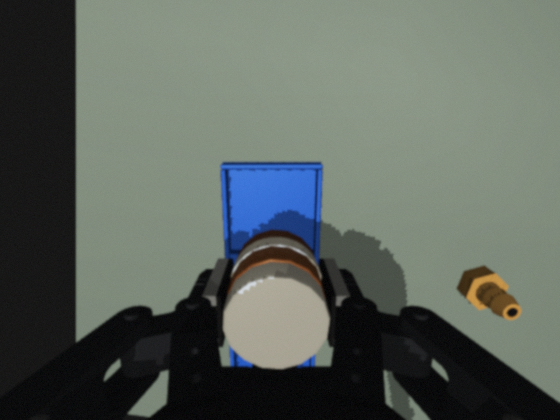

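>>> send_rows --pt "0.3 -0.001 -0.001 0.03 0" --pt "0.3 0 0 0.035 0" --pt "0.3 0 0 0.02 0" --pt "0.3 0 0 0.008 0" --pt "0.3 0 0 0 0" --pt "0.3 0 0 0 0"

```text
clock: 19.32
position: [0.583, 0.2968, 0.0249]
ee_rot: [-0.001, 0.766, -0.643, 0.001]
contact_force: [-0.4, 0.5, -0.3]
width: 0.0408
```

```bash
python3 - <<'E'
from h import *
go(.5818,.2971,.0165,-80);print(manip.get_state()["contact_force"])
E
```

```text
t 19.32 pos [0.583  0.2968 0.0249] yaw -80.01 turn -0.0001 SHIFT tool xyz [-0.0005  0.0011  0.0084] w 0.0408 q6 1.76
[-0.3701  0.4864 -0.3041]
```

>>> send_rows --pt "0.3 0 0 0.004 0" --pt "0.3 0 0 0.003 0" --pt "0.3 0 0 0.0015 0" --pt "0.3 0 0 0 0" --pt "0.3 0 0 0 0"

```text
clock: 19.95
position: [0.582, 0.2969, 0.0161]
ee_rot: [-0.0, 0.766, -0.643, 0.0]
contact_force: [-2.4, -1.3, 5.7]
width: 0.0409
```

```bash
python3 - <<'E'
from h import *
go(.5818,.2971,.0165,-80);print(manip.get_state()["contact_force"])
E
```

```text
t 19.95 pos [0.582  0.2969 0.0161] yaw -79.97 turn 0.0005 SHIFT tool xyz [-0.0003  0.0001 -0.0004] w 0.0409 q6 1.76
[-2.429  -1.3479  5.6941]
```

>>> send_rows --pt "0.55 0 0 0 0" --pt "0.65 0 0 0 0" --pt "0.9 0 0 0 0" --pt "0.9 0 0 0 0" --pt "1 0 0 -0.03 0" --pt "1 0 0 -0.045 0" --pt "1 0 0 -0.045 0" --pt "1 0 0 0 0"

```text
clock: 20.95
position: [0.5848, 0.2979, 0.1399]
ee_rot: [-0.004, 0.766, -0.643, 0.002]
contact_force: [-0.1, -0.1, -0.5]
width: 0.0854
```

```bash
python3 - <<'E'
from h import *
go(.541,-.0086,.14,-80)
im=manip.get_image("wrist")[:,:,::-1];cv2.imwrite("pics/w13.png",im)
E
```

```text
t 20.95 pos [0.5848 0.2979 0.1399] yaw -79.98 turn 0.0003 SHIFT tool xyz [ 0.2942  0.0963 -0.0001] w 0.0854 q6 1.76
```

View pics/w13.png

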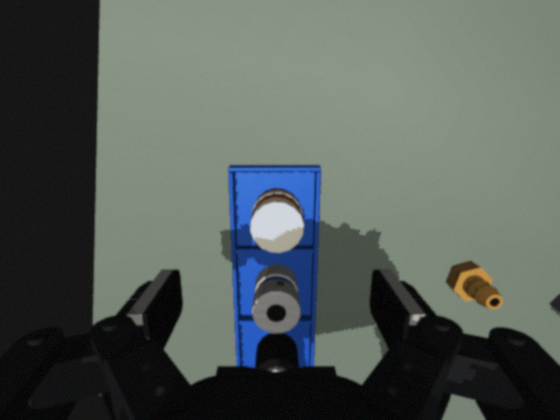

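The blue tray is complete and all three parts are upright. Next, the red button.

>>> send_rows --pt "1 0.03 0.01 0 0" --pt "1 0.05 0.016 0 0" --pt "1 0.055 0.018 0 0" --pt "1 0.055 0.018 0 0" --pt "1 0.05 0.016 0 0" --pt "1 0.04 0.013 0 0" --pt "1 0.014 0.006 0 0" --pt "1 0 0 0 0"

```text
clock: 22.0
position: [0.5369, -0.0098, 0.1343]
ee_rot: [0.0, 0.766, -0.643, -0.001]
contact_force: [0.2, 0.2, 0.8]
width: 0.0852
```

```bash
python3 - <<'E'
from h import *
import pickle
c=manip.calibration("wrist");im=manip.get_image("wrist")[:,:,::-1];cv2.imwrite("pics/w14.png",im);pickle.dump(c,open("pics/w14.pkl","wb"))
go(.541,-.0086,.14,-80)
print(proj(c,(.5405,-.0086,.05)),[(a,b) for a,b,_ in blobs(mask(im,(172,150,80),(4,255,255)))])
cv2.imwrite("pics/w14c.png",cv2.resize(im[140:280,200:350],None,fx=4,fy=4))
E
```

```text
t 22.05 pos [ 0.5372 -0.0089  0.1345] yaw -80.02 turn -0.0004 SHIFT tool xyz [ 0.0003 -0.0038 -0.0055] w 0.0853 q6 1.25
[273.5649 219.1395] [(np.int32(686), array([273.52, 215.73]))]
```

View pics/w14.png

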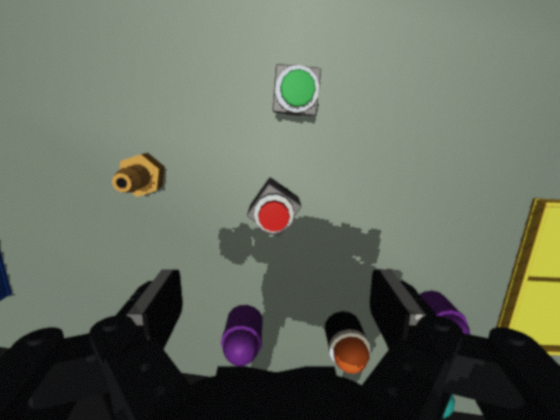

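View pics/w14c.png

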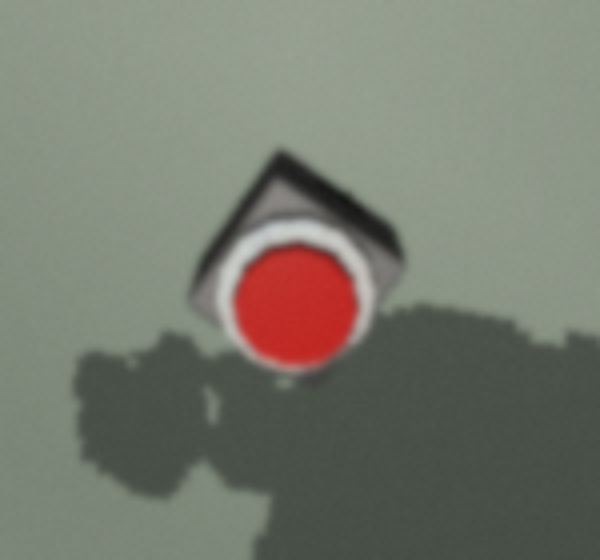

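```bash
python3 - <<'E'
from h import *
import pickle
c=pickle.load(open("pics/w14.pkl","rb"))
px=lambda x,y:(200+(x+.5)/4-.5,140+(y+.5)/4-.5)
T,R,L=[onz(c,*px(*p),.034) for p in((277,177),(405,262),(192,297))]
for e in (R-T,L-T): print(np.linalg.norm(e),np.degrees(np.arctan2(e[1],e[0])))
print("ctr",(R+L)/2,onz(c,273.5,215.7,.05))
go(.541,-.0086,.13,-80)
E
```

```text
0.029974168777569973 -114.06627046073142
0.029236726888702356 154.80903183330724
ctr [ 0.5434 -0.0084  0.034 ] [ 0.5431 -0.0081  0.05  ]
t 22.05 pos [ 0.5372 -0.0089  0.1345] yaw -80.02 turn -0.0004 SHIFT tool xyz [ 0.0003 -0.0038  0.0045] w 0.0853 q6 1.25
```

>>> send_rows --pt "1 0 -0.0045 0 0" --pt "1 0 0 0.02 0.15" --pt "1 0 0 0.025 0.15" --pt "1 0 0 0.025 0.15" --pt "1 0 0 0.02 0.15" --pt "1 0 0 0.01 0" --pt "1 0 0 0 0" --pt "1 0 0 0 0"

```text
clock: 23.05
position: [0.5429, -0.0086, 0.036]
ee_rot: [0.001, -0.543, 0.84, -0.001]
contact_force: [0.5, 0.3, 0.1]
width: 0.0856
```

```bash
python3 - <<'E'
from h import *
go(.5418,-.0085,.011,-114.6)
c=manip.calibration("wrist");im=manip.get_image("wrist")[:,:,::-1];cv2.imwrite("pics/w15.png",im)
E
```

```text
t 23.05 pos [ 0.5429 -0.0086  0.036 ] yaw -114.27 turn 0.0058 SHIFT tool xyz [0.0004 0.001  0.025 ] w 0.0856 q6 1.85
```

View pics/w15.png

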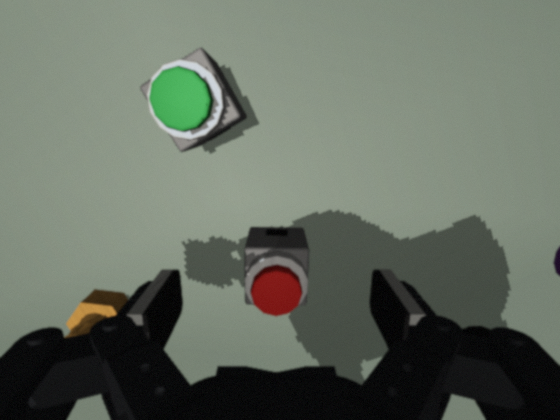

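>>> send_rows --pt "1 0 0 0.015 0.005" --pt "1 0 0 0.01 0" --pt "1 0 0 0 0" --pt "0.1 0 0 0 0" --pt "0.1 0 0 0 0" --pt "0.1 0 0 0 0" --pt "0.1 0 0 0 0" --pt "0.1 0 0 0 0"

```text
clock: 24.1
position: [0.5426, -0.0089, 0.0107]
ee_rot: [0.0, -0.54, 0.842, -0.0]
contact_force: [-0.5, 0.0, 3.1]
width: 0.0311
```

```bash
python3 - <<'E'
from h import *
go(.5418,-.0085,.011,-114.6);print(manip.get_state()["contact_force"])
c=manip.calibration("wrist");im=manip.get_image("wrist")[:,:,::-1];cv2.imwrite("pics/w16.png",im)
E
```

```text
t 24.1 pos [ 0.5426 -0.0089  0.0107] yaw -114.65 turn -0.0008 SHIFT tool xyz [-0.      0.0008 -0.0003] w 0.0311 q6 1.86
[-0.4925  0.0303  3.0712]
```

View pics/w16.png

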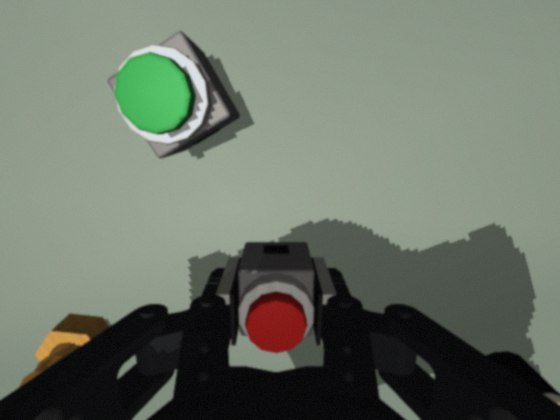

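>>> send_rows --pt "0.1 0 0 -0.02 0" --pt "0.1 0 0 -0.04 -0.1" --pt "0.1 0 0 -0.04 -0.15" --pt "0.1 0 0 0 -0.15" --pt "0.1 0 0 0 -0.15" --pt "0.1 0.03 0 0 0" --pt "0.1 0.04 0 0 0" --pt "0.1 0 0 0 0"

```text
clock: 25.15
position: [0.5507, -0.0805, 0.1099]
ee_rot: [0.0, 0.747, -0.665, 0.0]
contact_force: [-0.4, -0.7, -0.5]
width: 0.0311
```

```bash
python3 - <<'E'
from h import *
go(.548,-.275,.115,-83);print(manip.get_state()["contact_force"])
E
```

```text
t 25.15 pos [ 0.5507 -0.0805  0.1099] yaw -83.3 turn -0.0052 SHIFT tool xyz [ 0.1927  0.0264 -0.0051] w 0.0311 q6 1.18
[-0.4219 -0.7425 -0.4838]
```

>>> send_rows --pt "0.1 0.03 0.004 0 -0.005" --pt "0.1 0.05 0.007 0 0" --pt "0.1 0.05 0.007 0 0" --pt "0.1 0.045 0.006 0 0" --pt "0.1 0.0175 0.002 0 0" --pt "0.1 0 0 0 0"

```text
clock: 25.9
position: [0.5482, -0.2723, 0.1098]
ee_rot: [-0.0, 0.749, -0.662, -0.001]
contact_force: [0.3, 0.3, -1.0]
width: 0.031
```

```bash
python3 - <<'E'
from h import *
import pickle
c=manip.calibration("wrist");im=manip.get_image("wrist")[:,:,::-1];cv2.imwrite("pics/w17.png",im);pickle.dump(c,open("pics/w17.pkl","wb"))
go(.548,-.275,.015,-83);print(manip.get_state()["contact_force"])
E
```

```text
t 25.95 pos [ 0.5481 -0.2712  0.1098] yaw -82.87 turn 0.0022 SHIFT tool xyz [0.0038 0.0005 0.0948] w 0.0314 q6 0.87
[-0.1626 -0.6512 -0.3915]
```

View pics/w17.png

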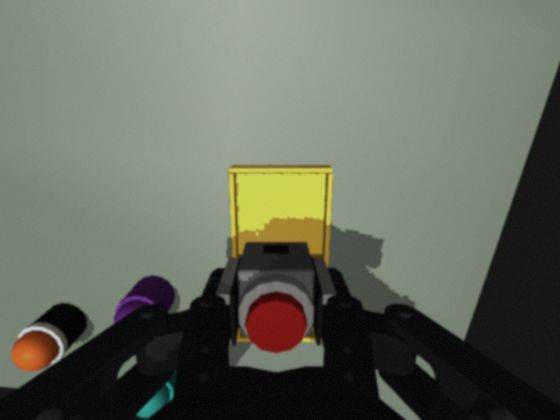

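```bash
python3 - <<'E'
from h import *
import pickle
c=pickle.load(open("pics/w17.pkl","rb"))
a=onz(c,229,167,.016);b=onz(c,333,167,.016);m=(a+b)/2;th=np.arctan2(*(a-b)[[1,0]])-np.pi/2
print(a,b,np.linalg.norm(a-b),np.degrees(th),"far comp",m[:2]-.039*np.array([np.cos(.12),np.sin(.12)]),"near",m[:2]-.113*np.array([np.cos(.12),np.sin(.12)]))
E
```

```text
[ 0.5847 -0.2342  0.016 ] [ 0.5942 -0.3098  0.016 ] 0.07621873110607719 7.151683674316944 far comp [ 0.5507 -0.2766] near [ 0.4773 -0.2855]
```

>>> send_rows --pt "0.1 0.004 0 0.03 0" --pt "0.1 0 0 0.035 0" --pt "0.1 0 0 0.015 0" --pt "0.1 0 0 0.006 0" --pt "0.1 0 0 0 0" --pt "0.1 0 0 0 0"

```text
clock: 26.7
position: [0.5498, -0.2769, 0.0255]
ee_rot: [-0.0, 0.75, -0.662, 0.001]
contact_force: [0.5, 0.3, -0.3]
width: 0.0312
```

```bash
python3 - <<'E'
from h import *
go(.549,-.2757,.015,-83);print(manip.get_state()["contact_force"])
E
```

```text
t 26.7 pos [ 0.5498 -0.2769  0.0255] yaw -82.84 turn 0.0028 SHIFT tool xyz [-0.0013  0.0006  0.0105] w 0.0312 q6 0.87
[ 0.5206  0.2539 -0.3191]
```

>>> send_rows --pt "0.1 -0.001 0 0.005 0" --pt "0.1 0 0 0.004 0" --pt "0.1 0 0 0.0015 0" --pt "0.1 0 0 0 0" --pt "0.1 0 0 0 0"

```text
clock: 27.32
position: [0.5488, -0.2756, 0.0148]
ee_rot: [-0.0, 0.75, -0.662, 0.0]
contact_force: [-2.4, 0.0, 6.0]
width: 0.0311
```

```bash
python3 - <<'E'
from h import *
go(.549,-.2757,.015,-83);print(manip.get_state()["contact_force"])
E
```

```text
t 27.32 pos [ 0.5488 -0.2756  0.0148] yaw -82.86 turn 0.0025 SHIFT tool xyz [ 0.0002 -0.0002 -0.0002] w 0.0311 q6 0.87
[-2.3567  0.0388  5.9893]
```

Contact. I open slightly, rise a little, then open fully.

>>> send_rows --pt "0.43 0 0 0 0" --pt "0.45 0 0 0 0" --pt "0.45 0 0 -0.003 0" --pt "0.9 0 0 -0.004 0" --pt "1 0 0 -0.03 0" --pt "1 0 0 -0.045 0" --pt "1 0 0 -0.04 0" --pt "1 0 0 0 0"

```text
clock: 28.32
position: [0.5511, -0.2769, 0.14]
ee_rot: [-0.001, 0.75, -0.662, 0.004]
contact_force: [1.4, -0.2, -1.2]
width: 0.0855
```

```bash
python3 - <<'E'
from h import *
im=manip.get_image("wrist")[:,:,::-1];cv2.imwrite("pics/w18.png",im)
go(.4245,-.0975,.14,-83)
E
```

```text
t 28.38 pos [ 0.5497 -0.2761  0.1377] yaw -82.85 turn 0.0026 SHIFT tool xyz [-0.1925  0.1025 -0.0023] w 0.0852 q6 0.87
```

View pics/w18.png

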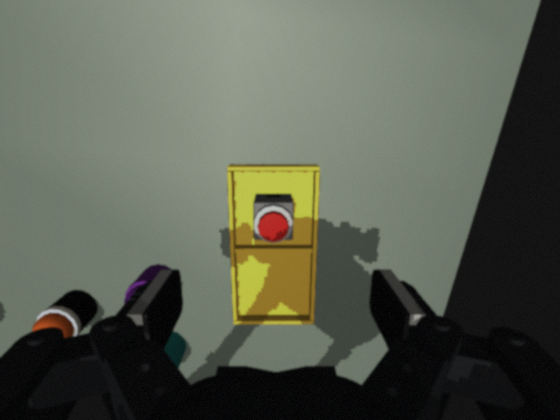

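>>> send_rows --pt "1 -0.03 0.015 0 0" --pt "1 -0.05 0.027 0 0" --pt "1 -0.05 0.027 0 0" --pt "1 -0.045 0.025 0 0" --pt "1 -0.0175 0.0085 0 0" --pt "1 0 0 0 0.16" --pt "1 0 0 0 0"

```text
clock: 29.25
position: [0.4233, -0.0974, 0.1353]
ee_rot: [-0.0, -0.695, 0.719, 0.0]
contact_force: [0.2, 0.4, 0.3]
width: 0.0852
```

```bash
python3 - <<'E'
from h import *
import pickle
c=manip.calibration("wrist");im=manip.get_image("wrist")[:,:,::-1];cv2.imwrite("pics/w19.png",im)
go(.4245,-.0975,.012,-92)
print(proj(c,(.4245,-.0975,.054)),[(a,b) for a,b,_ in blobs(mask(im,(3,170,100),(16,255,255)))])
E
```

```text
t 29.3 pos [ 0.4235 -0.0976  0.1353] yaw -91.87 turn 0.0023 SHIFT tool xyz [-0.0001 -0.001   0.1233] w 0.0853 q6 1.22
[274.7342 224.146 ] [(np.int32(1100), array([274.75, 216.65]))]
```

View pics/w19.png

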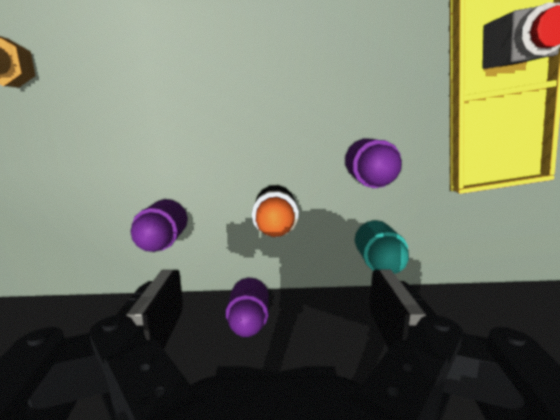

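>>> send_rows --pt "1 0 -0.002 0.03 0" --pt "1 0 0 0.035 0" --pt "1 0 0 0.02 0" --pt "1 0 0 0 0" --pt "1 0 0 0 0"

```text
clock: 29.92
position: [0.426, -0.0979, 0.0512]
ee_rot: [0.0, -0.695, 0.719, -0.0]
contact_force: [0.0, -0.5, 0.7]
width: 0.0856
```

```bash
python3 - <<'E'
from h import *
c=manip.calibration("wrist");im=manip.get_image("wrist")[:,:,::-1];cv2.imwrite("pics/w20.png",im)
go(.4258,-.0975,.012,-92)
E
```

```text
t 29.98 pos [ 0.4261 -0.0979  0.0515] yaw -91.99 turn 0.0001 SHIFT tool xyz [-0.0004  0.0003  0.0395] w 0.0859 q6 1.22
```

View pics/w20.png

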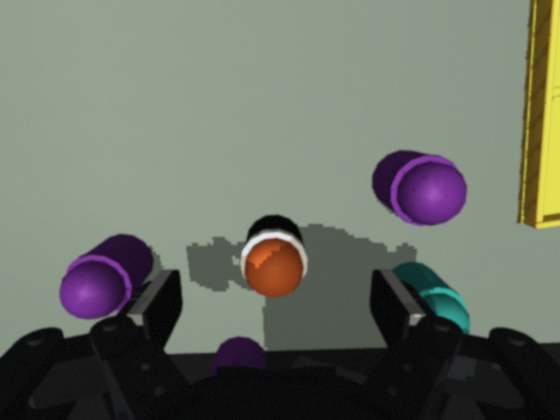

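>>> send_rows --pt "1 0 0 0.02 0" --pt "1 0 0 0.015 0" --pt "1 0 0 0.0045 0" --pt "1 0 0 0 0" --pt "0.15 0 0 0 0" --pt "0.15 0 0 0 0" --pt "0.15 0 0 0 0" --pt "0.15 0 0 0 0"

```text
clock: 30.98
position: [0.4254, -0.0975, 0.0118]
ee_rot: [0.0, -0.695, 0.719, -0.0]
contact_force: [-1.1, -0.4, 4.9]
width: 0.0353
```

>>> send_rows --pt "0.15 0 0 0 0"

```text
clock: 31.1
position: [0.4254, -0.0975, 0.0118]
ee_rot: [0.0, -0.695, 0.719, -0.0]
contact_force: [-0.5, 0.1, 5.9]
width: 0.0356
```

```bash
python3 - <<'E'
from h import *
c=manip.calibration("wrist");im=manip.get_image("wrist")[:,:,::-1];cv2.imwrite("pics/w21.png",im)
go(.476,-.2848,.115,-83);print(manip.get_state()["contact_force"])
E
```

```text
t 31.15 pos [ 0.4254 -0.0975  0.0118] yaw -92.02 turn -0.1574 SHIFT tool xyz [ 0.1921 -0.0274 -0.1032] w 0.0351 q6 1.22
[-0.9596  0.7011  6.5073]
```

View pics/w21.png

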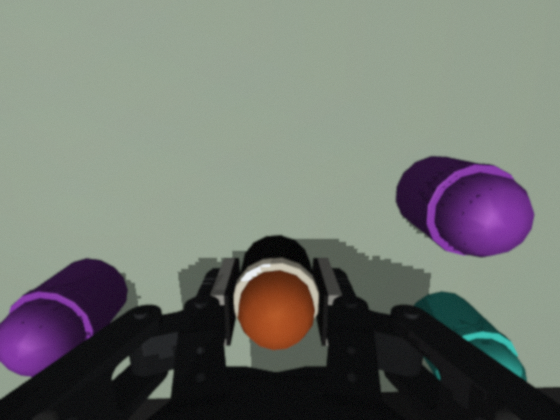

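>>> send_rows --pt "0.15 0 0 -0.02 0" --pt "0.15 0 0 -0.04 0" --pt "0.15 0 0 -0.045 0" --pt "0.15 0 0 0 -0.157" --pt "0.15 0.04 -0.006 0 0" --pt "0.15 0.05 -0.007 0 0" --pt "0.15 0.05 -0.007 0 0" --pt "0.15 0.038 -0.006 0 0"

```text
clock: 32.15
position: [0.4729, -0.2729, 0.116]
ee_rot: [0.0, 0.749, -0.663, 0.0]
contact_force: [0.3, -0.7, -0.5]
width: 0.0349
```

>>> send_rows --pt "0.15 0.012 -0.002 0 0" --pt "0.15 0 0 0 0" --pt "0.15 0 0 0 0"

```text
clock: 32.52
position: [0.4752, -0.2808, 0.116]
ee_rot: [-0.0, 0.749, -0.662, -0.001]
contact_force: [0.9, 0.3, -1.2]
width: 0.0352
```

```bash
python3 - <<'E'
from h import *
c=manip.calibration("wrist");im=manip.get_image("wrist")[:,:,::-1];cv2.imwrite("pics/w22.png",im)
go(.476,-.2848,.016,-83);print(manip.get_state()["contact_force"])
E
```

```text
t 32.58 pos [ 0.4753 -0.2808  0.1162] yaw -82.96 turn 0.0006 SHIFT tool xyz [ 0.004  -0.0002  0.1002] w 0.0353 q6 0.79
[ 0.0072  0.5108 -2.1786]
```

View pics/w22.png

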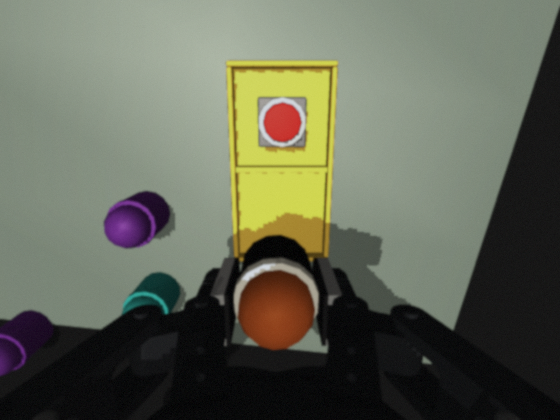

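>>> send_rows --pt "0.15 0.004 0 0.03 0" --pt "0.15 0 0 0.035 0" --pt "0.15 0 0 0.02 0" --pt "0.15 0 0 0.006 0" --pt "0.15 0 0 0 0" --pt "0.15 0 0 0 0"

```text
clock: 33.33
position: [0.4772, -0.2868, 0.0264]
ee_rot: [-0.0, 0.749, -0.663, 0.001]
contact_force: [-0.0, 0.5, -0.2]
width: 0.0352
```

```bash
python3 - <<'E'
from h import *
go(.476,-.2848,.016,-83);print(manip.get_state()["contact_force"])
E
```

```text
t 33.33 pos [ 0.4772 -0.2868  0.0264] yaw -83.0 turn 0.0 SHIFT tool xyz [-0.0021  0.001   0.0104] w 0.0352 q6 0.78
[-0.0356  0.5044 -0.2158]
```

>>> send_rows --pt "0.15 -0.001 0 0.005 0" --pt "0.15 0 0 0.004 0" --pt "0.15 0 0 0.0015 0" --pt "0.15 0 0 0 0" --pt "0.15 0 0 0 0"

```text
clock: 33.95
position: [0.4764, -0.2855, 0.0158]
ee_rot: [-0.0, 0.749, -0.663, 0.0]
contact_force: [-1.9, 1.4, 7.8]
width: 0.0355
```

```bash
python3 - <<'E'
from h import *
go(.476,-.2848,.0158,-83);print(manip.get_state()["contact_force"])
E
```

```text
t 33.95 pos [ 0.4764 -0.2855  0.0158] yaw -83.02 turn -0.0004 SHIFT tool xyz [-0.0007  0.0003  0.    ] w 0.0355 q6 0.78
[-1.8896  1.3781  7.799 ]
```

>>> send_rows --pt "0.48 0 0 0 0" --pt "0.52 0 0 0 0" --pt "0.55 0 0 -0.002 0" --pt "0.9 0 0 -0.004 0" --pt "1 0 0 -0.03 0" --pt "1 0 0 -0.045 0" --pt "1 0 0 -0.045 0" --pt "1 0 0 0 0"

```text
clock: 34.95
position: [0.4787, -0.2873, 0.145]
ee_rot: [-0.0, 0.749, -0.663, 0.005]
contact_force: [0.5, -0.3, -0.5]
width: 0.0855
```

```bash
python3 - <<'E'
from h import *
im=manip.get_image("wrist")[:,:,::-1];cv2.imwrite("pics/w23.png",im)
go(.25,-.4,.2,-83)
E
```

```text
t 35.0 pos [ 0.4773 -0.2862  0.1428] yaw -83.02 turn -0.0003 SHIFT tool xyz [ 0.0852  0.2395 -0.0572] w 0.0855 q6 0.78
```

View pics/w23.png

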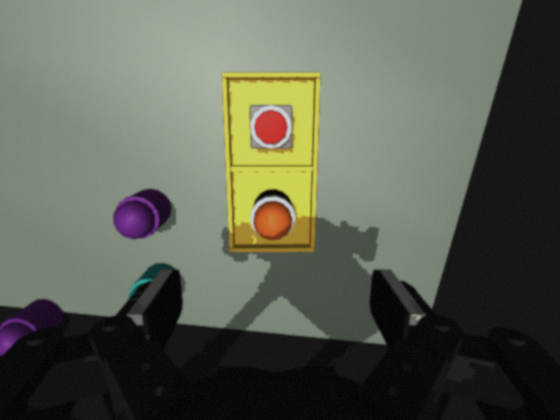

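Both parts are in the yellow tray. I back the arm off for a final overview.

>>> send_rows --pt "1 0 0 -0.04 0" --pt "1 0.02 0.03 -0.03 0" --pt "1 0.04 0.04 0 0" --pt "1 0.04 0.04 0 0" --pt "1 0.04 0.04 0 0" --pt "1 0.03 0.03 0 0" --pt "1 0 0 0 0" --pt "1 0 0 0 0"

```text
clock: 36.0
position: [0.3182, -0.4751, 0.2094]
ee_rot: [-0.001, 0.749, -0.663, -0.001]
contact_force: [0.2, 0.2, 0.4]
width: 0.0854
```

```bash
python3 - <<'E'
from h import *
a=manip.get_image("top")[:,:,::-1];b=manip.get_image("side")[:,:,::-1]
cv2.imwrite("pics/t24.png",a);cv2.imwrite("pics/s24.png",b)
t0=cv2.imread("pics/top0.png")
for k,(lo,hi) in {"green":((50,120,60),(70,255,255)),"purple":((135,100,50),(155,255,255)),"turq":((80,120,60),(95,255,255)),"brass":((18,100,60),(26,255,255))}.items():
    print(k,[x[1] for x in blobs(mask(t0,lo,hi))],[x[1] for x in blobs(mask(a.copy(),lo,hi))])
print(manip.get_state()["contact_force"],manip.get_state()["clock"])
E
```

```text
green [array([294., 164.])] [array([294., 164.])]
purple [array([369.78, 244.02]), array([288.55, 264.05]), array([320.51, 302.96])] [array([369.83, 243.96]), array([288.51, 264.06]), array([320.5 , 302.99])]
turq [array([375.42, 277.94])] [array([375.38, 277.92])]
brass [array([242.45, 204.36])] [array([242.32, 204.35]), array([415.89, 214.7 ]), array([420.7 , 247.38])]
[-0.0875  0.2712 -0.365 ] 36.1
```

View pics/t24.png

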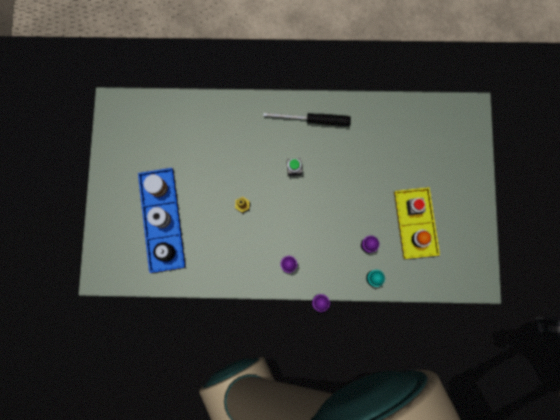

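View pics/s24.png

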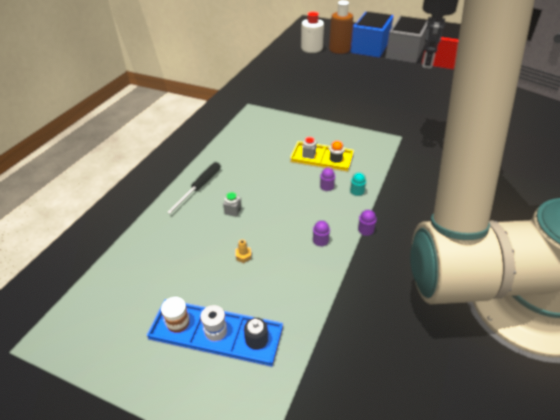

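All five parts stand upright in their trays: blue at (155,184), (157,217) and (163,252), yellow at (418,206) and (423,239). Everything else is where it was.

```bash
python3 -c "
from rig import manip
print(manip.sign_off())"
```

```text
the job is handed in; nothing more can be done
None
```

Both kits are made up and handed in, with the clock at 36 s of the 118 s allowed. In the blue tray the jar is in the far compartment, the coupling in the middle and the foot in the near one. In the yellow tray the red button is in the far compartment and the lamp in the near one.

- **Final pictures:** the top, side and wrist views show all five parts upright, one per compartment and released. The gripper is open, raised and touching nothing.
- **Left alone:** the green button, the fitting and the purple and turquoise look-alikes moved less than about 0.1 px in the top view. The screwdriver I checked only by eye, and it looks unmoved.
- **Forces:** the highest reading I saw was about 8 N, when setting the lamp down. Force was read only at the end of each move and picture, so brief peaks in between would not show.
- **Disagreement:** the wrist camera put things about 2 mm farther in x than the top and side cameras, and up to 3 mm for some points. That is roughly the stated calibration error; I aimed between the two, and no grasp or placing was affected.

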